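# Lock a printing block into the corner of its tray

### The arm

A 6-joint arm with a two-finger parallel gripper is mounted at the origin on the work surface. World frame = base frame: x ahead of the robot, y to its left, z up, the work surface at z = 0. Lengths are in m, angles in rad, forces in N, time in s.
With the tool pointing down it reaches from about 0.375 to 0.925 m from the base axis. Payload 5.7 kg.
Tool frame: the origin (TCP) lies midway between the tips of the shut fingers; the grasp point (between the pads) lies ctrl.hold_point_z behind it (ctrl.hold_point_z is the distance from the TCP to the grasp point, in m); z points along the fingers, y is the direction in which the jaws open and shut (so a half turn about z gives the same grasp; the last joint's range is limited). The gripper opens to 85 mm and grips with 20 to 120 N. Pads are 22 mm wide; open, the fingers measure 114 mm over their backs; the gripper's body (76 mm by 85 mm) begins 54 mm behind the grasp point. The pads swing forward as they close: fully open they stand 13 mm farther back than shut.
Start: joints at [1.147, 0.359, 1.51, -0, 1.272, -0.115], TCP at [0.182, 0.572, 0.231] pointing down, gripper open.
Joint ranges: [-2.97, 2.97], [-1.01, 2.36], [0.21, 2.38], [-0.96, 4.11], [0.2, 2.71], [-2.98, 2.98]. Speed limits (rad/s): [2.39, 2.39, 3.14, 3.14, 3.14, 3.14].

### API

Orientations are given as [roll, pitch, yaw] about the fixed x, y, z axes, in that order (R = Rz(yaw) Ry(pitch) Rx(roll)).
In Python, from plant import ctrl gives the robot as it stands.
- The arm moves only by the tool servo_tool, never from a script. Its argument "rows" is one flat list of numbers, 7 for each row, row after row: the shift along the tool's x, y, z in units of 0.5 m (1.0 is 0.5 m), then the turn, a rotation vector about the tool's x, y, z in units of 45 degrees (1.0 is 45 degrees), then the opening, from -1 (shut) to 1 (fully open). A call has 1 to 20 rows; each row is the pose to reach, as a shift and turn from the pose commanded when the call began, along the tool's axes at that moment; what a row does not reach only later rows make up. A row lasts 1/12 s, in which the tool goes at most 41.7 mm and 7.16 degrees, less where a joint would pass 70% of its speed; a pose out of reach is approached as far as the arm can. A call with a number of a shift or a turn outside -1 to 1 is refused whole. A call with a gripper value outside its range is refused whole. The fingers move at their own pace and stop on an object; "grip_force" is the grip in N (left out, the last holds). Time passes only in rows, so rows that repeat a pose let the fingers close. It gives the time, the measured TCP pose, the force and the opening at its end, in the units of the state.
- ctrl.state(): the state, without advancing time (a new reading comes with each control period).
- ctrl.grab_frame(name): name is "scene" or "top"; returns a dict with "frame" (400x640x3 uint8, red, green, blue), "fx", "fy", "cx", "cy" (pixels), "R" (3x3) and "t" (3): a world point X has camera coordinates R X + t. Camera axes: x right, y down, z forward; pixel columns grow to the right and rows downward; lengths in m; the calibration is good to about 2 mm. A picture is of the moment at which its call begins. There is no depth.
- ctrl.hand_in(): hands the job in, once; it reports no verdict.
The state is a dict: "clock": time; "joints": joint angles; "dq": joint speeds; "tau": joint torques, N m; "position": TCP position; "tool_rot": TCP orientation; "contact_force": force on the tool from outside, world axes, zero at the start; "ft_torque": the same for the moment, N m; "finger_gap": finger opening in m.
Only numpy, scipy, OpenCV 4.12 (cv2) and the standard library are available. Lean on these libraries where they do the work, as an engineer would, in place of code of your own. Each camera call takes 0.05 s, during which the arm holds its last target.

### The job

Lock the printing block into the corner of the steel tray. With one finger push the arm of the long lever (at the tray's near edge) round until it is against its stop, and only then do the same with the short lever (at the right edge); each arm swings towards the tray's near right corner, and both stay closed with the block seated against both raised walls. Let the levers move the block: do not touch it yourself, pick nothing up, and leave the things round the tray where they are.

Things in the scene. Friction and masses are not known exactly. Their poses are not given: they have to be found in the camera images.
- tray: steel lock-up tray fixed to the bench, yaw within 0.35. Origin on the bench; its x points away from the robot, y left. Plate 8 thick, x -98..62, y -92..53 (mm). Raised end wall on its +x edge and side wall on its +y edge, 12 thick, tops 28 above the bench, inner faces at x 44.4 and y 35.4. Two stop pins, 8 across, tops 53 above the bench, at (-59,-45) and (-20,-54).
- block: wood-mounted printing block, 80 (x) x 66 (y) x 23, with a dark metal face up, lying loose on the tray's plate (underside 8 above the bench), long side along the tray's x. Origin at the centre of its underside. It starts 4 to 9 mm short of both walls, up to 0.04 rad askew; 150 to 300 g.
- seat (a point): on the tray plate's upper surface: where the block's origin is when the block touches both walls; axes as the tray's.
- long_lever_pivot (a point): on the upright axis of the long lever, at the tray's near edge, 46 mm above the bench. Under the arm, 9 to 31 mm above the bench, the lever has a smooth greased round eccentric cam (radius 18, centre 16 off the axis) that pushes the block towards the end wall as the lever closes.
- long_lever_end (a point): outer end of the long lever's arm, on its centre line, 46 mm above the bench, 85 from the axis. The arm is a straight level steel bar 14 wide, from 38 to 54 above the bench; a low brass cap, 12 across, sits on its end, top 59 above the bench, and the pivot post (20 across) is 58 high.
- long_lever (a joint): turn of the long lever, rad. 0 = open, arm pointing to the robot (tray -x, 0.08 rad past it towards +y); grows counter-clockwise seen from above; 1.65 = closed, against its stop, arm pointing along the tray's -y (right). Starts at 0 to 0.3. Light friction (0.06 N m), no spring, stays where left.
- short_lever_pivot (a point): on the upright axis of the short lever, at the tray's right edge, 46 mm above the bench. It has the same cam, which pushes the block towards the side wall.
- short_lever_end (a point): outer end of the short lever's arm, on its centre line, 46 mm above the bench, 62 from the axis; bar, cap and post as on the long lever.
- short_lever (a joint): turn of the short lever, rad. 0 = open, arm pointing right, away from the tray (tray -y, 0.08 rad past it towards +x); grows CLOCKWISE seen from above; 1.65 = closed, against its stop, arm pointing along the tray's -x (to the robot). Starts at 0 to 0.3. Friction as the long lever.
- stick: composing stick: shallow steel L-section tray 200 x 45 x 18, lying beyond the lock-up tray (mm); loose, a bystander. Origin at the centre of its underside.
- planer: wooden planing block 90 x 60 x 32, to the left of the tray (mm); loose, a bystander. Origin at the centre of its underside.
- tin: round steel tin, 52 across, 45 high (mm); loose, a bystander. Origin at the centre of its underside.
- spacer: brass spacing bar 50 x 25 x 23 (mm); loose, a bystander. Origin at the centre of its underside.
- jar: round amber jar with a dark lid, 44 across, 50 high (mm); loose, a bystander. Origin at the centre of its underside.
- brush: type brush 100 x 32 x 32, dark wooden back up, to the right of the tray (mm); loose, a bystander. Origin at the centre of its underside.

How it is judged:
By the outcome, as a careful person would: the job done as asked, in the order asked, and still so for the second after the job is handed in, with the robot touching nothing.
It also fails if it takes over 51 s, if anything falls off the work surface, if the arm or the gripper's body presses on something with over 40 N, if the wrist force passes 120 N, or if a joint passes its speed limit or range.

## Working session

There is one attempt and no reset: what is moved stays moved. The work goes in short steps, Python scripts to look and compute and a tool call to move; the robot and the scene stay as the last step left them, time stands still between calls to the robot, and variables do not carry over. Pictures are saved under pics/ and viewed, and the job is handed in when it is done.

Besides the shell and the picture viewer there is one more tool, called after "Request:" as a command line: name --argument value ..., lists and objects as JSON in quotes. servo_tool: Moves the arm, as the interface text tells. Its arguments: {"type":"object","properties":{"rows":{"type":"array"},"grip_force":{"type":"number"}},"required":["rows"]}

```bash
mkdir -p pics; ls; python3 - <<'E'
from plant import ctrl
import cv2
for n in("scene","top"):
    f=ctrl.grab_frame(n); cv2.imwrite(f"pics/{n}0.png",f["frame"][:,:,::-1])
    print(n,f["fx"],f["fy"],f["cx"],f["cy"],f["R"],f["t"])
s=ctrl.state(); print(s, ctrl.hold_point_z)
E
```

```text
pics
scene 516.2504629628124 516.2504629628124 320.48114769182683 198.53238788484575 [[-0.491061    0.87111657  0.00387633]
 [ 0.5280261   0.30118922 -0.79402361]
 [-0.69285463 -0.38786722 -0.60787456]] [ 0.26077304 -0.269171    1.3241761 ]
top 490.17002061524283 490.17002061524283 312.57991994876267 200.16177891477255 [[ 0.01408173 -0.99989508  0.00339597]
 [-0.99480443 -0.01435234 -0.10078772]
 [ 0.10082589 -0.00195906 -0.99490216]] [0.01641765 0.62632801 0.842049  ]
{'clock': 0.1, 'joints': array([ 1.14687818e+00,  3.59446350e-01,  1.51131346e+00,  2.64040048e-05,
        1.27246477e+00, -1.15098936e-01]), 'dq': array([ 0.0016235 , -0.00142489, -0.00315586,  0.00050173, -0.00100432,
        0.00065652]), 'tau': array([-7.36340644e-05, -5.28649700e+01, -2.79350245e+01, -3.32849195e-04,
        5.07776393e-03, -5.59828391e-05]), 'position': array([0.18211338, 0.57107449, 0.23053374]), 'tool_rot': array([-3.13997442e+00, -2.12476342e-04,  2.83276549e+00]), 'contact_force': array([-0.63233975, -0.0766791 , -1.45982004]), 'ft_torque': array([-0.00556416,  0.08476411, -0.01614328]), 'finger_gap': 0.0852996605960342} 0.0187
```

View pics/scene0.png

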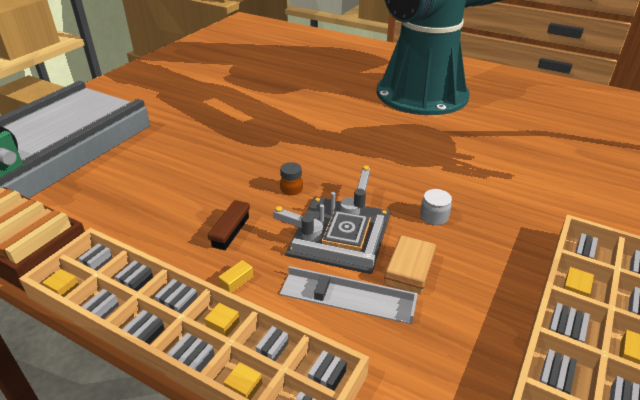

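View pics/top0.png

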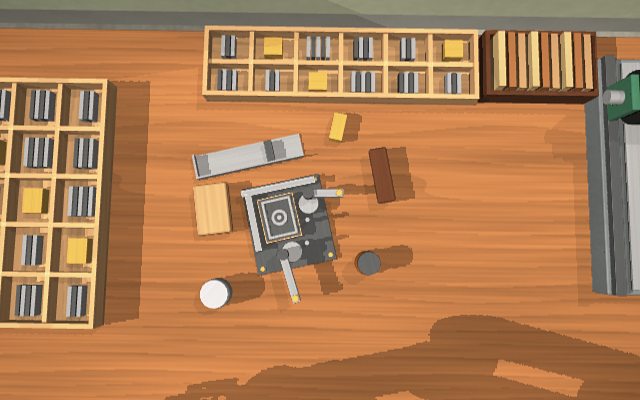

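The top view shows the tray centred near (290,225). The long lever's pivot is near (285,254) and its end cap near (295,298); the short lever's pivot is near (306,197) and its cap near (339,192). The jar at (369,263) and the brush at (382,175) stand to the right. I'll zoom in to measure.

```bash
python3 - <<'E'
import cv2
a=cv2.imread("pics/top0.png")[160:320,180:420]; cv2.imwrite("pics/topz.png",cv2.resize(a,None,fx=3.33,fy=3.33,interpolation=cv2.INTER_CUBIC))
a=cv2.imread("pics/scene0.png")[150:280,230:430]; cv2.imwrite("pics/scenez.png",cv2.resize(a,None,fx=4,fy=4,interpolation=cv2.INTER_CUBIC))
E
```

```text
(no output)
```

View pics/topz.png

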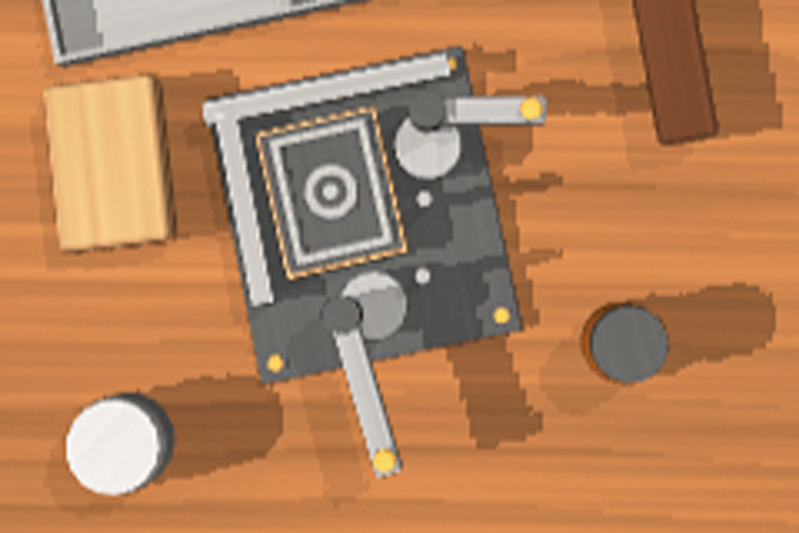

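View pics/scenez.png

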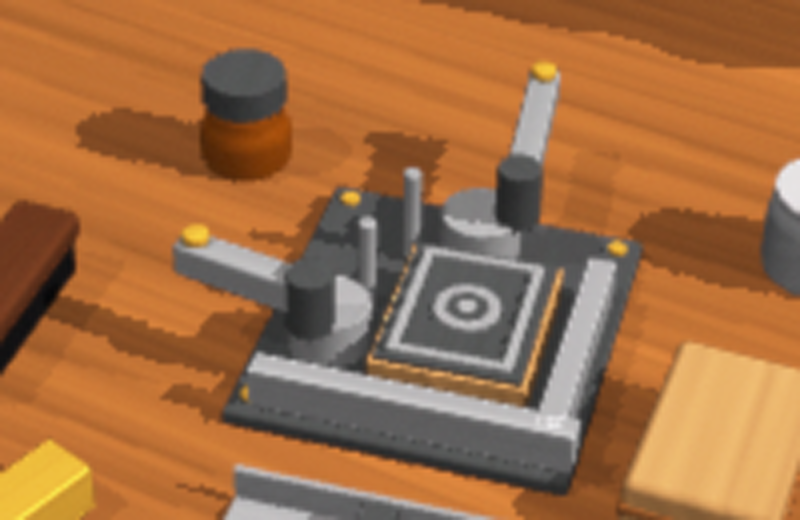

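```bash
cat > h.py <<'E'
import numpy as np, cv2
C={}
C["scene"]=(516.25046,320.48115,198.53239,np.array([[-0.491061,0.87111657,0.00387633],[0.5280261,0.30118922,-0.79402361],[-0.69285463,-0.38786722,-0.60787456]]),np.array([0.26077304,-0.269171,1.3241761]))
C["top"]=(490.17002,312.57992,200.16178,np.array([[0.01408173,-0.99989508,0.00339597],[-0.99480443,-0.01435234,-0.10078772],[0.10082589,-0.00195906,-0.99490216]]),np.array([0.01641765,0.62632801,0.842049]))
def ray(c,p):
    f,cx,cy,R,t=C[c]; return -R.T@t, R.T@np.array([(p[0]-cx)/f,(p[1]-cy)/f,1])
def plane(c,p,z):
    o,d=ray(c,p); return o+d*(z-o[2])/d[2]
def proj(c,X):
    f,cx,cy,R,t=C[c]; q=R@np.array(X)+t; return np.array([f*q[0]/q[2]+cx,f*q[1]/q[2]+cy])
def tri(p1,p2):
    o1,d1=ray("top",p1);o2,d2=ray("scene",p2)
    A=np.c_[d1,-d2]; s=np.linalg.lstsq(A,o2-o1,rcond=None)[0]
    a=o1+s[0]*d1;b=o2+s[1]*d2; return (a+b)/2,np.linalg.norm(a-b)
def yellow(img,lo=3):
    h=cv2.cvtColor(img,cv2.COLOR_BGR2HSV); m=cv2.inRange(h,(21,140,130),(32,255,255))
    n,l,st,ce=cv2.connectedComponentsWithStats(m); return [(ce[i].round(2),st[i,4]) for i in range(1,n) if lo<=st[i,4]]
E
python3 - <<'E'
from h import *
for n,(x0,x1,y0,y1) in dict(top=(230,350,165,320),scene=(260,430,150,280)).items():
    for c,a in yellow(cv2.imread(f"pics/{n}0.png")):
        if x0<c[0]<x1 and y0<c[1]<y1: print(n,c,a)
T=lambda x,y:(180+x/3.333-.35,160+y/3.333-.35)
S=lambda x,y:(230+x/4-.4,150+y/4-.4)
P={"lcap":(T(384,461),S(543,71)),"scap":(T(532,108),S(195,235)),"lpost":(T(341,315),S(519,168)),"spost":(T(429,111),S(311,274)),
"screwR":(T(501,315),S(351,199)),"screwL":(T(275,363),S(617,248)),"pin1":(T(423,275),S(413,173)),"pin2":(T(425,199),S(367,221)),"jar":(T(629,345),S(244,74)),}
for k,(a,b) in P.items():
    X,e=tri(a,b); print(k,np.round(a,1),X.round(4),round(e,4))
for k,z in (("lcap",.059),("scap",.059),("lpost",.058),("spost",.058),("screwR",.008),("screwL",.008),("pin1",.053),("pin2",.053),("jar",.05)):
    print(k,plane("top",P[k][0],z).round(4),plane("scene",P[k][1],z).round(4))
E
```

```text
top [339.09 192.09] 22
top [330.12 254.12] 8
top [262.12 268.88] 8
top [294.88 298.  ] 24
scene [365.83 166.92] 12
scene [317. 199.] 3
scene [278.81 208.  ] 16
scene [384.  211.5] 4
lcap [294.9 298. ] [0.4564 0.0529 0.0571] 0.0003
scap [339.3 192.1] [ 0.6381 -0.0204  0.0571] 0.0006
lpost [282.  254.2] [0.5299 0.0764 0.0574] 0.0002
spost [308.4 193. ] [0.6356 0.0335 0.0565] 0.0014
screwR [330.  254.2] [ 0.5305 -0.0073  0.0091] 0.0005
screwL [262.2 268.6] [0.5031 0.1145 0.0095] 0.0002
pin1 [306.6 242.2] [0.5508 0.0351 0.053 ] 0.0008
pin2 [307.2 219.4] [0.5902 0.0345 0.0532] 0.0005
jar [368.4 263.2] [ 0.5165 -0.0725  0.0486] 0.0001
lcap [0.4565 0.053  0.059 ] [0.4591 0.0539 0.059 ]
scap [ 0.638  -0.0206  0.059 ] [ 0.6399 -0.0187  0.059 ]
lpost [0.5299 0.0764 0.058 ] [0.5306 0.0766 0.058 ]
spost [0.6358 0.0329 0.058 ] [0.6369 0.035  0.058 ]
screwR [ 0.5306 -0.0076  0.008 ] [ 0.5291 -0.0078  0.008 ]
screwL [0.5031 0.1145 0.008 ] [0.5013 0.1139 0.008 ]
pin1 [0.551  0.0347 0.053 ] [0.5506 0.0354 0.053 ]
pin2 [0.5903 0.0343 0.053 ] [0.5899 0.0346 0.053 ]
jar [ 0.5165 -0.0723  0.05  ] [ 0.5182 -0.0714  0.05  ]
```

```bash
cat >> h.py <<'E'
from scipy.spatial.transform import Rotation as Ro
LP=np.array([.530,.0765]); SP=np.array([.636,.0340]); YAW=.22
def cur():
    from plant import ctrl
    s=ctrl.state(); R=Ro.from_euler('xyz',s["tool_rot"]).as_matrix(); return s,R
def row(x,y,z,psi,base=None):
    s,R=cur(); T=Ro.from_euler('xyz',[np.pi,0,psi]).as_matrix()
    d=R.T@(np.array([x,y,z])-s["position"])/.5; w=Ro.from_matrix(R.T@T).as_rotvec()/(np.pi/4)
    return [float(v) for v in np.r_[d.round(4),w.round(3)]]+[-1]
def lpose(al,r,off,z):  # finger on the clockwise side of the long arm
    u=np.array([np.cos(al),np.sin(al)]); n=np.array([u[1],-u[0]]); p=LP+r*u+off*n; return p[0],p[1],z,al-np.pi
def spose(al,r,off,z):
    u=np.array([np.cos(al),np.sin(al)]); n=np.array([-u[1],u[0]]); p=SP+r*u+off*n; return p[0],p[1],z,al+np.pi
E
python3 - <<'E'
from h import *
p=lpose(np.pi+.309,.066,.032,.15); print(p)
s,R=cur(); a=np.r_[s["position"],s["tool_rot"][2]]
for k in (.25,.5,.75,1): 
    q=a+(np.array(p)-a)*k; print(row(*q))
E
```

```text
(np.float64(0.4573944851318033), np.float64(0.08691341494054987), 0.15, 0.30900000000000016)
[-0.2047, -0.1887, 0.0405, -0.002, 0.0, 0.803, -1]
[-0.4094, -0.3775, 0.0811, -0.002, 0.001, 1.607, -1]
[-0.6141, -0.5662, 0.1216, -0.002, 0.002, 2.41, -1]
[-0.8189, -0.7549, 0.1621, -0.001, 0.002, 3.213, -1]
```

Request:
servo_tool --rows '[-0.2,-0.19,0.0,0,0,1.0,-1,-0.2,-0.19,0.0,0,0,1.0,-1,-0.2,-0.19,0.0,0,0,1.0,-1,-0.2,-0.19,0.0,0,0,1.0,-1,-0.2,-0.19,0.0,0,0,1.0,-1,-0.2,-0.19,0.0,0,0,1.0,-1,-0.2,-0.19,0.0,0,0,1.0,-1]'

```text
clock: 0.68
position: [0.2489, 0.4499, 0.2311]
tool_rot: [-3.141, 0.0, 2.04]
contact_force: [-0.1, 0.4, -0.7]
finger_gap: 0.0007
```

```bash
python3 - <<'E'
from h import *
print(row(.35,.30,.2,.9))
E
```

```text
[-0.3589, 0.0449, 0.0622, -0.0, 0.001, 1.451, -1]
```

Request:
servo_tool --rows '[-0.36,0.045,0.05,0,0,1.0,-1,-0.36,0.045,0.05,0,0,1.0,-1,-0.36,0.045,0.05,0,0,1.0,-1,-0.36,0.045,0.05,0,0,1.0,-1,-0.36,0.045,0.05,0,0,1.0,-1,-0.36,0.045,0.05,0,0,1.0,-1,-0.36,0.045,0.05,0,0,1.0,-1,-0.36,0.045,0.05,0,0,1.0,-1]'

```text
clock: 1.35
position: [0.3514, 0.3004, 0.206]
tool_rot: [-3.141, 0.001, 1.259]
contact_force: [-0.3, 0.5, 0.0]
finger_gap: -0.0003
```

```bash
python3 - <<'E'
from h import *
print(row(.457,.087,.15,.5))
E
```

```text
[-0.3414, 0.3319, 0.112, -0.0, 0.001, 0.967, -1]
```

Request:
servo_tool --rows '[-0.34,0.33,0.11,0,0,1.0,-1,-0.34,0.33,0.11,0,0,1.0,-1,-0.34,0.33,0.11,0,0,1.0,-1,-0.34,0.33,0.11,0,0,1.0,-1,-0.34,0.33,0.11,0,0,1.0,-1,-0.34,0.33,0.11,0,0,1.0,-1,-0.34,0.33,0.11,0,0,1.0,-1,-0.34,0.33,0.11,0,0,1.0,-1,-0.34,0.33,0.11,0,0,1.0,-1]'

```text
clock: 2.1
position: [0.4564, 0.089, 0.1511]
tool_rot: [-3.141, 0.001, 0.479]
contact_force: [1.4, -0.0, -0.1]
finger_gap: 0.0
```

```bash
python3 - <<'E'
from h import *
print(row(.4574,.0869,.10,.309),row(.4574,.0869,.04,.309))
from plant import ctrl
f=ctrl.grab_frame("scene")["frame"][:,:,::-1]
cv2.imwrite("pics/s1.png",cv2.resize(f[100:280,230:470],None,fx=3.3,fy=3.3))
E
```

```text
[-0.0001, 0.0048, 0.1021, -0.001, 0.001, 0.216, -1] [-0.0, 0.0048, 0.2221, -0.001, 0.001, 0.216, -1]
```

View pics/s1.png

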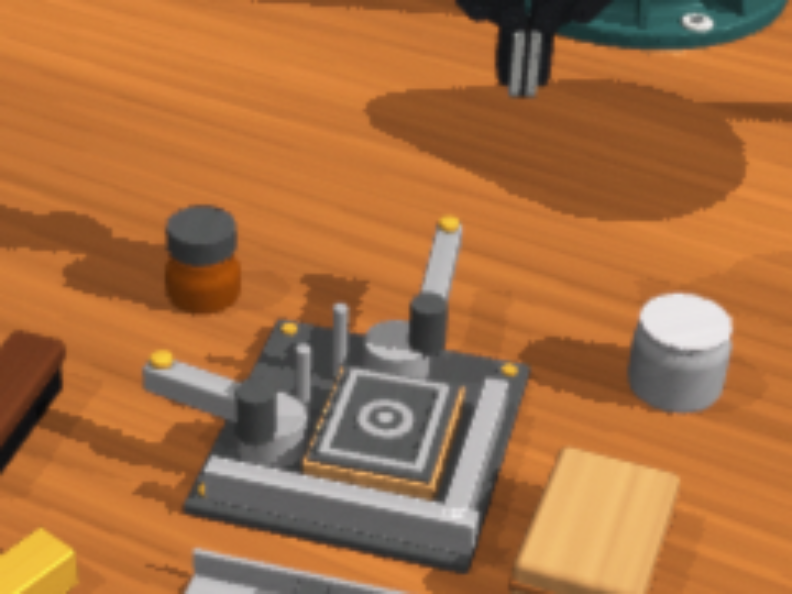

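The shut fingers are well above the long arm's left side and clear of everything (tip near (525,95) in the zoom). Lowering now.

Request:
servo_tool --rows '[0,0.005,0.05,0,0,0.11,-1,0,0.005,0.1,0,0,0.216,-1,0,0.005,0.16,0,0,0.216,-1,0,0.005,0.22,0,0,0.216,-1,0,0.005,0.224,0,0,0.216,-1,0,0.005,0.224,0,0,0.216,-1]'

```text
clock: 2.65
position: [0.456, 0.0877, 0.0385]
tool_rot: [-3.14, 0.004, 0.31]
contact_force: [-0.0, 0.3, 0.2]
finger_gap: -0.0
```

```bash
python3 - <<'E'
from h import *
s,R=cur();print(s["position"],s["tool_rot"],s["contact_force"])
from plant import ctrl
f=ctrl.grab_frame("scene")["frame"][:,:,::-1]
cv2.imwrite("pics/s2.png",cv2.resize(f[120:240,310:430],None,fx=5,fy=5))
f=ctrl.grab_frame("top")["frame"][:,:,::-1]
cv2.imwrite("pics/t2.png",cv2.resize(f[180:340,210:370],None,fx=3.6,fy=3.6))
# sweep rows: off 18 (firm?) al from .309 to 1.79
for off in (.0215,.018):
  for al in np.linspace(.309,1.6,12): print(round(al,2),row(*lpose(np.pi+al,.066,off,.039)))
E
```

```text
[0.4560266  0.08773733 0.03849009] [-3.14047299  0.00406278  0.31012736] [-0.04596486  0.2794319   0.18507993]
0.31 [-0.0026, 0.0214, 0.003, 0.0, -0.001, 0.0, -1]
0.43 [-0.0067, 0.0371, 0.003, 0.001, -0.001, -0.149, -1]
0.54 [-0.0089, 0.0533, 0.003, 0.001, -0.001, -0.299, -1]
0.66 [-0.0093, 0.0695, 0.003, 0.001, -0.001, -0.448, -1]
0.78 [-0.0077, 0.0857, 0.003, 0.001, -0.001, -0.598, -1]
0.9 [-0.0043, 0.1017, 0.003, 0.001, -0.001, -0.747, -1]
1.01 [0.001, 0.1171, 0.003, 0.001, -0.001, -0.896, -1]
1.13 [0.0081, 0.1317, 0.003, 0.001, -0.001, -1.046, -1]
1.25 [0.0168, 0.1455, 0.003, 0.001, -0.001, -1.195, -1]
1.37 [0.027, 0.1581, 0.003, 0.001, -0.001, -1.345, -1]
1.48 [0.0387, 0.1695, 0.0031, 0.001, -0.001, -1.494, -1]
1.6 [0.0517, 0.1794, 0.0031, 0.001, -0.001, -1.644, -1]
0.31 [-0.0026, 0.0284, 0.003, 0.0, -0.001, 0.0, -1]
0.43 [-0.0059, 0.0441, 0.003, 0.001, -0.001, -0.149, -1]
0.54 [-0.0073, 0.0601, 0.003, 0.001, -0.001, -0.299, -1]
0.66 [-0.0069, 0.0761, 0.003, 0.001, -0.001, -0.448, -1]
0.78 [-0.0046, 0.092, 0.003, 0.001, -0.001, -0.598, -1]
0.9 [-0.0004, 0.1075, 0.003, 0.001, -0.001, -0.747, -1]
1.01 [0.0055, 0.1224, 0.003, 0.001, -0.001, -0.896, -1]
1.13 [0.0132, 0.1365, 0.003, 0.001, -0.001, -1.046, -1]
1.25 [0.0224, 0.1496, 0.003, 0.001, -0.001, -1.195, -1]
1.37 [0.0331, 0.1616, 0.0031, 0.001, -0.001, -1.345, -1]
1.48 [0.0452, 0.1722, 0.0031, 0.001, -0.001, -1.494, -1]
1.6 [0.0584, 0.1813, 0.0031, 0.001, -0.001, -1.644, -1]
```

View pics/s2.png

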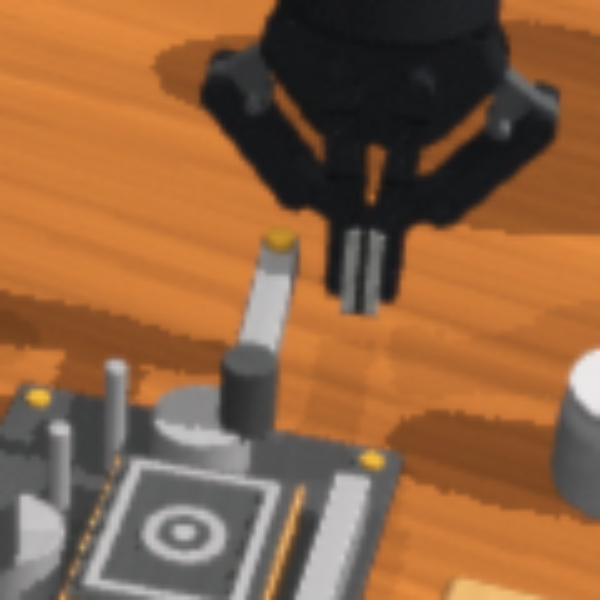

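View pics/t2.png

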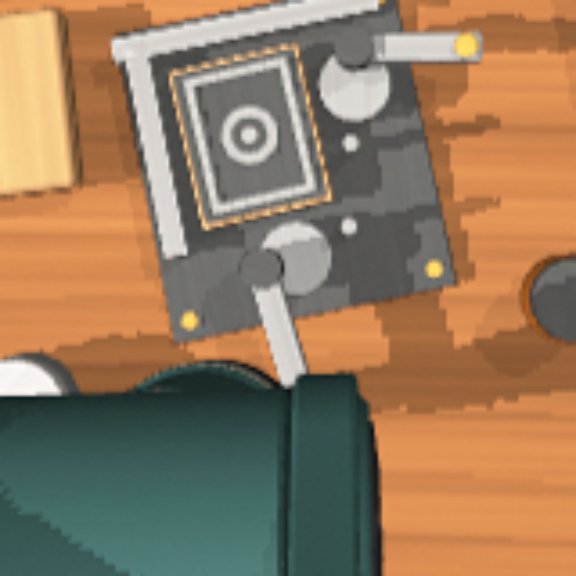

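The scene view shows the fingers to the left of the long arm with a clear gap; the black finger backs end a few mm above the tip. I'll go about 6 mm lower for more overlap, then sweep.

```bash
python3 - <<'E'
from h import *
for al in np.linspace(.309,1.05,10): print(round(al,2),[round(v,3) for v in row(*lpose(np.pi+al,.066,.0215,.032))])
E
```

```text
0.31 [-0.003, 0.021, 0.017, 0.0, -0.001, 0.0, -1]
0.39 [-0.006, 0.032, 0.017, 0.001, -0.001, -0.105, -1]
0.47 [-0.008, 0.044, 0.017, 0.001, -0.001, -0.21, -1]
0.56 [-0.009, 0.055, 0.017, 0.001, -0.001, -0.314, -1]
0.64 [-0.009, 0.066, 0.017, 0.001, -0.001, -0.419, -1]
0.72 [-0.009, 0.078, 0.017, 0.001, -0.001, -0.524, -1]
0.8 [-0.007, 0.089, 0.017, 0.001, -0.001, -0.629, -1]
0.89 [-0.005, 0.1, 0.017, 0.001, -0.001, -0.734, -1]
0.97 [-0.001, 0.111, 0.017, 0.001, -0.001, -0.839, -1]
1.05 [0.003, 0.122, 0.017, 0.001, -0.001, -0.943, -1]
```

Request:
servo_tool --rows '[0,0.0,0.015,0,0,0,-1,-0.002,0.01,0.015,0,0,0,-1,-0.003,0.021,0.015,0,0,0,-1,-0.006,0.032,0.015,0,0,-0.105,-1,-0.008,0.044,0.015,0,0,-0.21,-1,-0.009,0.055,0.015,0,0,-0.315,-1,-0.009,0.066,0.015,0,0,-0.42,-1,-0.009,0.078,0.015,0,0,-0.525,-1,-0.007,0.089,0.015,0,0,-0.63,-1,-0.005,0.1,0.015,0,0,-0.735,-1,-0.001,0.111,0.015,0,0,-0.84,-1,0.003,0.122,0.015,0,0,-0.94,-1,0.003,0.122,0.015,0,0,-0.94,-1]'

```text
clock: 3.83
position: [0.4789, 0.0279, 0.0324]
tool_rot: [3.14, -0.0, 1.047]
contact_force: [0.5, -0.1, -0.3]
finger_gap: 0.0
```

```bash
python3 - <<'E'
from h import *
s,R=cur();print(s["position"],s["tool_rot"],s["contact_force"])
from plant import ctrl
f=ctrl.grab_frame("scene")["frame"][:,:,::-1]
cv2.imwrite("pics/s3.png",cv2.resize(f[120:260,270:430],None,fx=4.2,fy=4.2))
for al in np.linspace(1.05,1.79,10): print(round(al,2),[round(v,3) for v in row(*lpose(np.pi+al,.066,.0215,.032))])
E
```

```text
[0.47887153 0.0278529  0.03243868] [ 3.14013866e+00 -3.93880230e-04  1.04702280e+00] [ 0.47523267 -0.14038609 -0.30754285]
1.05 [0.003, -0.002, 0.001, 0.002, -0.0, -0.009, -1]
1.13 [-0.0, 0.009, 0.001, 0.002, -0.0, -0.114, -1]
1.21 [-0.002, 0.02, 0.001, 0.002, -0.0, -0.219, -1]
1.3 [-0.003, 0.032, 0.001, 0.002, -0.0, -0.323, -1]
1.38 [-0.004, 0.043, 0.001, 0.002, -0.0, -0.428, -1]
1.46 [-0.003, 0.055, 0.001, 0.002, -0.0, -0.533, -1]
1.54 [-0.001, 0.066, 0.001, 0.002, -0.0, -0.637, -1]
1.63 [0.001, 0.077, 0.001, 0.002, 0.0, -0.742, -1]
1.71 [0.005, 0.088, 0.001, 0.002, 0.0, -0.847, -1]
1.79 [0.009, 0.098, 0.001, 0.002, 0.0, -0.951, -1]
```

View pics/s3.png

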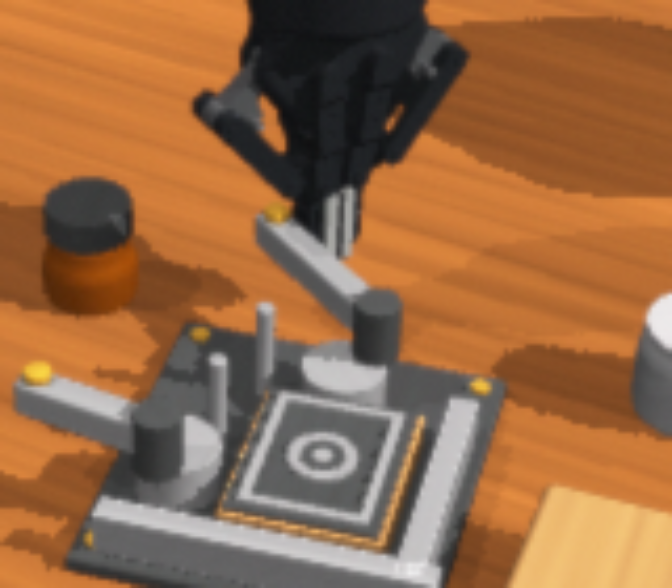

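The arm follows the finger (cap now at (277,213) in the zoom) and the finger is on its side face. Continuing to just short of the stop.

Request:
servo_tool --rows '[0.0,0.009,0,0,0,-0.11,-1,-0.002,0.02,0,0,0,-0.22,-1,-0.003,0.032,0,0,0,-0.32,-1,-0.004,0.043,0,0,0,-0.43,-1,-0.003,0.055,0,0,0,-0.53,-1,-0.001,0.066,0,0,0,-0.64,-1,0.001,0.077,0,0,0,-0.74,-1,0.005,0.088,0,0,0,-0.85,-1,0.005,0.088,0,0,0,-0.85,-1]'

```text
clock: 4.63
position: [0.518, 0.0087, 0.0321]
tool_rot: [3.141, 0.001, 1.713]
contact_force: [0.7, -0.5, -0.5]
finger_gap: 0.0
```

```bash
python3 - <<'E'
from h import *
s,R=cur();print(s["position"],s["tool_rot"],s["contact_force"])
from plant import ctrl
f=ctrl.grab_frame("scene")["frame"][:,:,::-1]
cv2.imwrite("pics/s4.png",cv2.resize(f[120:260,270:430],None,fx=4.2,fy=4.2))
for al in np.linspace(1.71,1.84,4): print(round(al,2),[round(v,4) for v in row(*lpose(np.pi+al,.066,.0215,.032))])
print(row(*lpose(np.pi+1.79,.066,.019,.032)))
E
```

```text
[0.51802833 0.00872588 0.03208609] [3.14061162e+00 5.06082948e-04 1.71311611e+00] [ 0.70532881 -0.47072176 -0.47003086]
1.71 [-0.0016, 0.0004, 0.0, 0.001, 0.0, -0.001, -1]
1.75 [-0.0033, 0.0061, 0.0001, 0.001, 0.0, -0.056, -1]
1.8 [-0.0048, 0.0119, 0.0001, 0.001, 0.0, -0.112, -1]
1.84 [-0.006, 0.0178, 0.0001, 0.001, 0.0, -0.167, -1]
[-0.0042, 0.016, 0.0001, 0.001, 0.0, -0.103, -1]
```

View pics/s4.png

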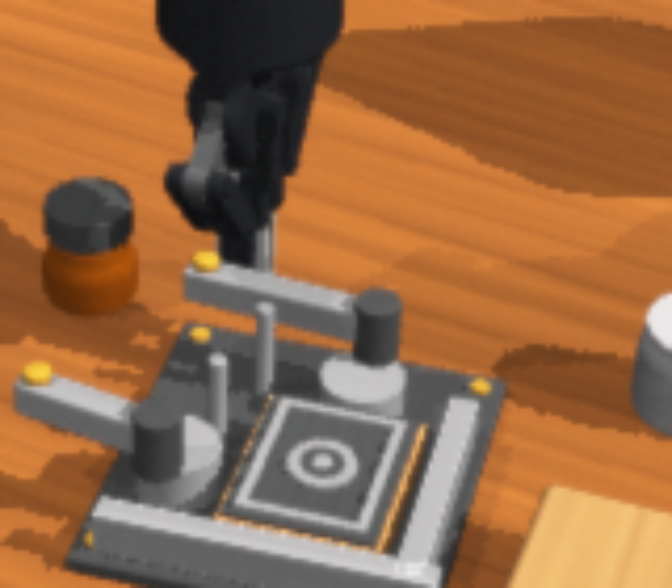

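The arm is almost at its pin and the block is moving to the end wall. I'll finish the push slowly and watch the force.

Request:
servo_tool --rows '[-0.002,0.003,0,0,0,-0.03,-1,-0.003,0.006,0,0,0,-0.056,-1,-0.004,0.009,0,0,0,-0.08,-1,-0.004,0.011,0,0,0,-0.1,-1,-0.004,0.013,0,0,0,-0.1,-1,-0.004,0.013,0,0,0,-0.1,-1]'

```text
clock: 5.18
position: [0.5241, 0.0081, 0.0318]
tool_rot: [3.141, 0.0, 1.791]
contact_force: [-0.9, -0.3, 0.2]
finger_gap: 0.0001
```

Request:
servo_tool --rows '[0,0.001,0,0,0,0,-1,0,0.002,0,0,0,0,-1,0,0.002,0,0,0,0,-1]'

```text
clock: 5.43
position: [0.5249, 0.0083, 0.0318]
tool_rot: [-3.142, 0.0, 1.791]
contact_force: [-0.4, -0.3, 0.3]
finger_gap: 0.0002
```

```bash
python3 - <<'E'
from h import *
s,R=cur();print(s["position"],s["tool_rot"],s["contact_force"], R.T@s["contact_force"])
from plant import ctrl
f=ctrl.grab_frame("scene")["frame"][:,:,::-1]
cv2.imwrite("pics/s5.png",cv2.resize(f[120:260,270:430],None,fx=4.2,fy=4.2))
E
```

```text
[0.52490193 0.00826833 0.03180447] [-3.14155100e+00  1.44632202e-04  1.79124014e+00] [-0.35382973 -0.2863736   0.25445459] [-0.20211093 -0.40789705 -0.25440837]
```

View pics/s5.png

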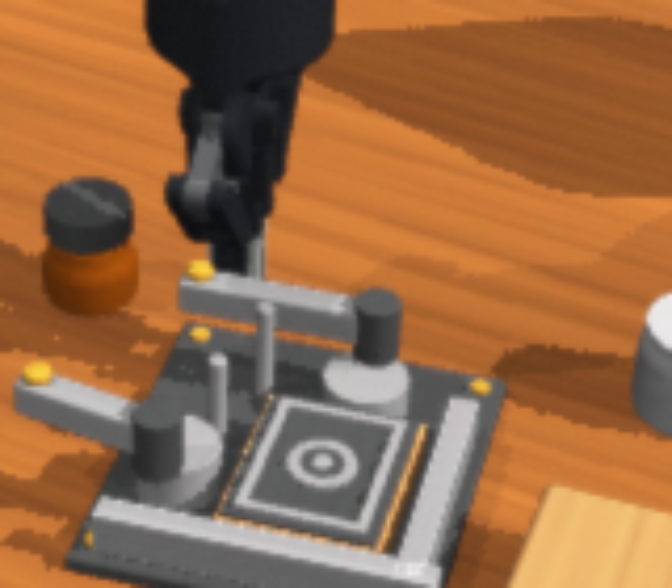

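No stop force yet, so I'll go on in 1 mm steps.

Request:
servo_tool --rows '[0,0.001,0,0,0,0,-1,0,0.002,0,0,0,0,-1,0,0.003,0,0,0,0,-1,0,0.003,0,0,0,0,-1]'

```text
clock: 5.82
position: [0.5254, 0.0084, 0.0317]
tool_rot: [-3.14, -0.0, 1.792]
contact_force: [-3.4, -3.3, 2.7]
finger_gap: -0.0001
```

Request:
servo_tool --rows '[0,0.001,0,0,0,0,-1,0,0.002,0,0,0,0,-1,0,0.002,0,0,0,0,-1]'

```text
clock: 6.07
position: [0.5254, 0.0085, 0.0316]
tool_rot: [-3.138, -0.0, 1.792]
contact_force: [-5.6, -4.5, 3.8]
finger_gap: -0.0
```

Request:
servo_tool --rows '[0,0.001,0,0,0,0,-1,0,0.002,0,0,0,0,-1,0,0.002,0,0,0,0,-1]'

```text
clock: 6.32
position: [0.5254, 0.0086, 0.0315]
tool_rot: [-3.136, -0.0, 1.792]
contact_force: [-8.2, -5.4, 6.9]
finger_gap: -0.0001
```

Position holds at 0.5254 while the force climbs to about 11 N, so it is at the stop. Backing off, then lifting.

Request:
servo_tool --rows '[0,-0.01,0,0,0,0,-1,0,-0.04,0,0,0,0,-1,0,-0.06,0,0,0,0,-1,0,-0.06,-0.08,0,0,0,-1,0,-0.06,-0.16,0,0,0,-1,0,-0.06,-0.22,0,0,0,-1,0,-0.06,-0.22,0,0,0,-1]'

```text
clock: 6.9
position: [0.5035, 0.0022, 0.1476]
tool_rot: [3.131, 0.004, 1.791]
contact_force: [0.7, 0.1, 0.3]
finger_gap: 0.0004
```

```bash
python3 - <<'E'
from h import *
s,R=cur();print(s["position"],s["tool_rot"],s["contact_force"])
p=spose(-1.524,.045,.032,.14);print(p,row(*p))
from plant import ctrl
f=ctrl.grab_frame("scene")["frame"][:,:,::-1].copy()
cv2.imwrite("pics/s6r.png",f);cv2.imwrite("pics/s6.png",cv2.resize(f[120:260,270:430],None,fx=4.2,fy=4.2))
E
```

```text
[0.50346668 0.00216404 0.1475942 ] [3.13068482 0.00355409 1.7912603 ] [0.71569364 0.05567062 0.33325192]
(np.float64(0.6700700342511889), np.float64(-0.009453800364557452), 0.14, 1.617592653589793) [-0.0955, 0.3199, 0.019, 0.014, 0.003, 0.221, -1]
```

View pics/s6.png

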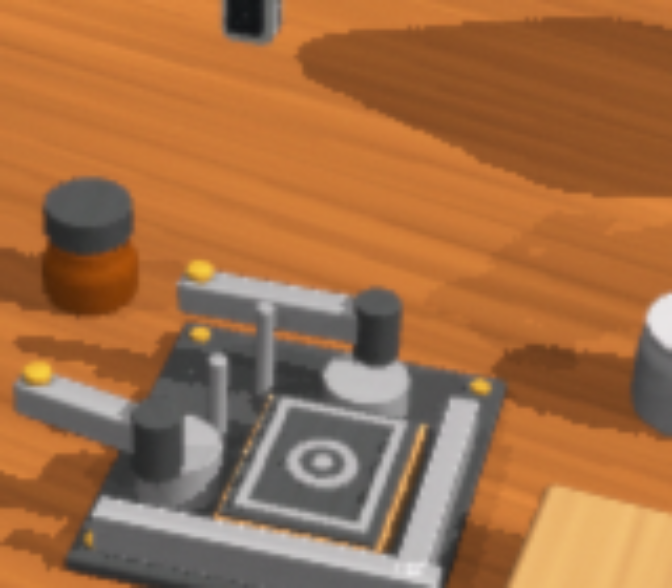

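```bash
python3 - <<'E'
from h import *
print([c for c,a in yellow(cv2.imread("pics/s6r.png")) if 260<c[0]<330 and 170<c[1]<215])
print(proj("scene",[.530,.0765,.058]),"post px", 270+378/4.2-.4,120+299/4.2-.4)
for q in (1.45,1.55,1.65):
    a=np.pi+YAW-.08+q; print(q,proj("scene",[.530+.079*np.cos(a),.0765+.079*np.sin(a),.059]))
X=plane("scene",(270+200/4.2-.4,120+269/4.2-.4),.059);d=X[:2]-np.array([.5306,.0766]);print(X,np.hypot(*d),np.arctan2(d[1],d[0])+np.pi)
E
```

```text
[array([317.21, 183.71]), array([317.  , 198.75]), array([278.81, 208.  ])]
[359.47388463 191.39685769] post px 359.6 190.7904761904762
1.45 [319.26445818 178.29061829]
1.55 [317.34338202 180.6040439 ]
1.65 [315.8107487  183.04807588]
[0.54751717 0.00243938 0.059     ] 0.07606568767180469 1.7950739928235415
```

Request:
servo_tool --rows '[-0.03,0.08,0,0.012,0,0.1,-1,-0.05,0.16,0,0.012,0,0.22,-1,-0.075,0.24,0,0.012,0,0.22,-1,-0.095,0.31,0,0.012,0,0.22,-1,-0.095,0.32,0.01,0.012,0,0.22,-1,-0.095,0.32,0.02,0.012,0,0.22,-1]'

```text
clock: 7.45
position: [0.6676, -0.0089, 0.1302]
tool_rot: [-3.133, 0.001, 1.619]
contact_force: [-1.2, -0.3, 0.2]
finger_gap: 0.0001
```

```bash
python3 - <<'E'
from h import *
s,R=cur();print(s["position"],s["tool_rot"],s["contact_force"])
print(row(*spose(-1.524,.045,.034,.032)))
from plant import ctrl
for n,b in(("scene",(100,260,250,430)),("top",(150,310,210,390))):
  f=ctrl.grab_frame(n)["frame"][:,:,::-1].copy()
  cv2.imwrite(f"pics/{n}7.png",cv2.resize(f[b[0]:b[1],b[2]:b[3]],None,fx=3.7,fy=3.7))
E
```

```text
[ 0.66764527 -0.00885003  0.13018231] [-3.13324101e+00  6.57562236e-04  1.61852651e+00] [-1.24597288 -0.3084201   0.22088908]
[-0.0013, 0.0104, 0.1963, -0.011, 0.001, 0.001, -1]
```

View pics/scene7.png

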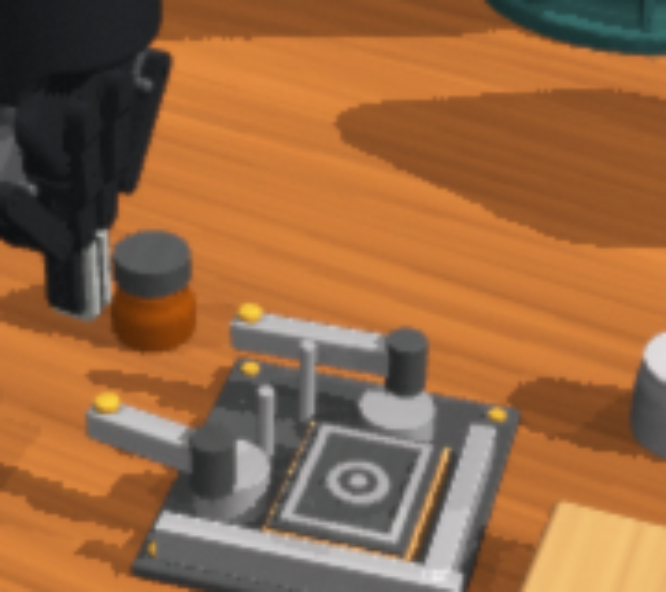

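View pics/top7.png

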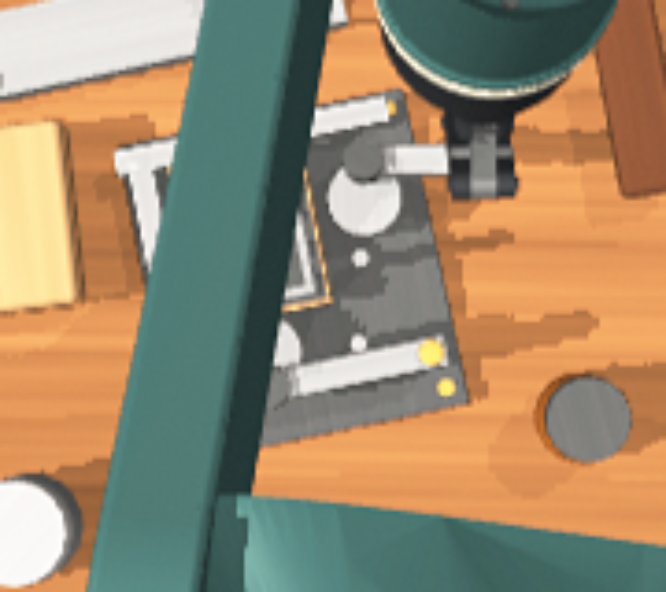

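The long arm's angle reads 1.795 (predicted closed 1.79), against its pin. The finger is now above the far side of the short arm. Lowering.

Request:
servo_tool --rows '[-0.001,0.0104,0.0,-0.011,0,0,-1,-0.001,0.0104,0.05,-0.011,0,0,-1,-0.001,0.0104,0.1,-0.011,0,0,-1,-0.001,0.0104,0.15,-0.011,0,0,-1,-0.001,0.0104,0.19,-0.011,0,0,-1,-0.001,0.0104,0.196,-0.011,0,0,-1]'

```text
clock: 8.05
position: [0.6655, -0.0088, 0.0303]
tool_rot: [-3.134, -0.0, 1.618]
contact_force: [-0.6, 1.0, -1.2]
finger_gap: 0.0
```

```bash
python3 - <<'E'
from h import *
s,R=cur();print(s["position"],s["tool_rot"],s["contact_force"])
for al in np.linspace(-1.524,-2.25,10): print(round(al,2),[round(v,3) for v in row(*spose(al,.046,.0215,.032))])
from plant import ctrl
f=ctrl.grab_frame("scene")["frame"][:,:,::-1].copy()
cv2.imwrite("pics/s8.png",cv2.resize(f[120:260,250:410],None,fx=4.2,fy=4.2))
E
```

```text
[ 0.66550739 -0.0087919   0.03031559] [-3.13395425e+00 -3.17135979e-04  1.61845294e+00] [-0.64003646  0.99006949 -1.18620752]
-1.52 [-0.004, -0.012, -0.003, -0.01, -0.0, 0.001, -1]
-1.6 [-0.007, -0.019, -0.003, -0.01, -0.0, 0.104, -1]
-1.69 [-0.009, -0.027, -0.003, -0.01, 0.0, 0.207, -1]
-1.77 [-0.011, -0.035, -0.003, -0.01, 0.001, 0.309, -1]
-1.85 [-0.013, -0.043, -0.003, -0.01, 0.001, 0.412, -1]
-1.93 [-0.013, -0.051, -0.003, -0.01, 0.002, 0.515, -1]
-2.01 [-0.013, -0.06, -0.003, -0.01, 0.002, 0.617, -1]
-2.09 [-0.012, -0.068, -0.003, -0.01, 0.002, 0.72, -1]
-2.17 [-0.011, -0.076, -0.003, -0.01, 0.003, 0.823, -1]
-2.25 [-0.009, -0.084, -0.003, -0.009, 0.003, 0.925, -1]
```

View pics/s8.png

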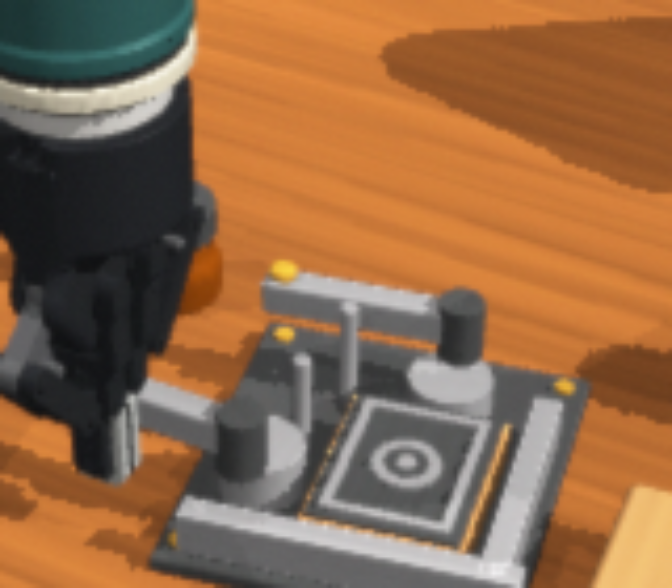

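The finger stands just beyond the short arm, touching nothing. Sweeping the short lever.

Request:
servo_tool --rows '[-0.004,-0.012,-0.003,0,0,0,-1,-0.007,-0.019,-0.003,0,0,0.104,-1,-0.009,-0.027,-0.003,0,0,0.207,-1,-0.011,-0.035,-0.003,0,0,0.31,-1,-0.013,-0.043,-0.003,0,0,0.41,-1,-0.013,-0.051,-0.003,0,0,0.515,-1,-0.013,-0.06,-0.003,0,0,0.62,-1,-0.012,-0.068,-0.003,0,0,0.72,-1,-0.011,-0.076,-0.003,0,0,0.82,-1,-0.009,-0.084,-0.003,0,0,0.925,-1,-0.009,-0.084,-0.003,0,0,0.925,-1]'

```text
clock: 9.02
position: [0.6287, -0.0164, 0.0379]
tool_rot: [3.138, -0.0, 0.889]
contact_force: [1.0, -0.7, 1.8]
finger_gap: 0.0001
```

```bash
python3 - <<'E'
from h import *
s,R=cur();print(s["position"],s["tool_rot"],s["contact_force"])
for al in np.linspace(-2.25,-2.94,9): print(round(al,2),[round(v,3) for v in row(*spose(al,.046,.0215,.032))])
from plant import ctrl
f=ctrl.grab_frame("scene")["frame"][:,:,::-1].copy()
cv2.imwrite("pics/s9.png",cv2.resize(f[120:260,250:410],None,fx=4.2,fy=4.2))
E
```

```text
[ 0.62870164 -0.01637894  0.03786354] [ 3.13818947e+00 -2.86664020e-04  8.89220415e-01] [ 0.99914124 -0.68992522  1.81344601]
-2.25 [-0.004, -0.009, 0.012, 0.004, -0.0, -0.003, -1]
-2.34 [-0.008, -0.017, 0.012, 0.004, -0.001, 0.107, -1]
-2.42 [-0.011, -0.025, 0.012, 0.004, -0.001, 0.217, -1]
-2.51 [-0.013, -0.034, 0.012, 0.004, -0.001, 0.326, -1]
-2.6 [-0.014, -0.043, 0.012, 0.004, -0.001, 0.436, -1]
-2.68 [-0.014, -0.051, 0.011, 0.004, -0.001, 0.546, -1]
-2.77 [-0.014, -0.06, 0.011, 0.004, -0.001, 0.656, -1]
-2.85 [-0.013, -0.069, 0.011, 0.004, -0.002, 0.766, -1]
-2.94 [-0.011, -0.077, 0.011, 0.004, -0.002, 0.876, -1]
```

View pics/s9.png

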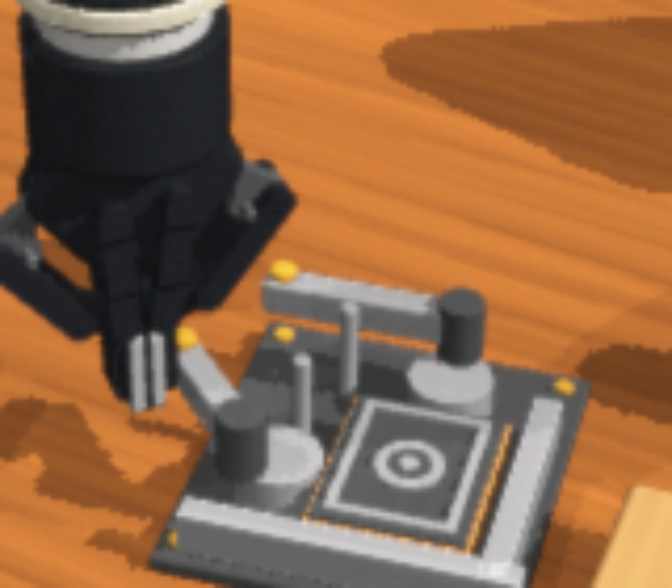

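The short arm follows (cap at (187,338)), and the long one stays put. I'll continue to near its stop and lower a few mm.

Request:
servo_tool --rows '[-0.004,-0.009,0.005,0,0,0,-1,-0.008,-0.017,0.01,0,0,0.107,-1,-0.011,-0.025,0.01,0,0,0.217,-1,-0.013,-0.034,0.01,0,0,0.326,-1,-0.014,-0.043,0.01,0,0,0.436,-1,-0.014,-0.051,0.01,0,0,0.546,-1,-0.014,-0.06,0.01,0,0,0.656,-1,-0.013,-0.066,0.01,0,0,0.74,-1,-0.013,-0.066,0.01,0,0,0.74,-1]'

```text
clock: 9.82
position: [0.5981, 0.0003, 0.0308]
tool_rot: [3.141, 0.001, 0.311]
contact_force: [0.4, -0.4, -0.2]
finger_gap: -0.0003
```

```bash
python3 - <<'E'
from h import *
s,R=cur();print(s["position"],s["tool_rot"],s["contact_force"])
for al in np.linspace(-2.82,-2.94,4): print(round(al,2),[round(v,4) for v in row(*spose(al,.046,.0215,.032))])
from plant import ctrl
f=ctrl.grab_frame("scene")["frame"][:,:,::-1].copy()
cv2.imwrite("pics/s10.png",cv2.resize(f[120:260,250:410],None,fx=4.2,fy=4.2))
E
```

```text
[5.98057886e-01 3.14960203e-04 3.07615860e-02] [3.14087331e+00 5.09380792e-04 3.10730753e-01] [ 0.44601443 -0.41243017 -0.17751143]
-2.82 [0.0013, 0.0031, -0.0025, 0.001, 0.001, -0.014, -1]
-2.86 [-0.0004, -0.0006, -0.0025, 0.001, 0.001, 0.037, -1]
-2.9 [-0.0019, -0.0044, -0.0025, 0.001, 0.001, 0.088, -1]
-2.94 [-0.0033, -0.0082, -0.0025, 0.001, 0.001, 0.139, -1]
```

View pics/s10.png

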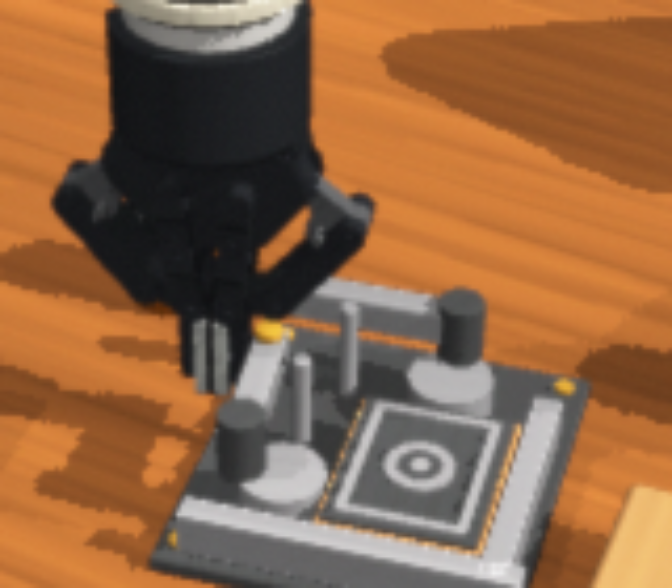

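The block has moved up to the side wall and the short arm is near its pin. Creeping to the stop.

Request:
servo_tool --rows '[-0.001,-0.002,0,0,0,0.04,-1,-0.002,-0.0045,0,0,0,0.08,-1,-0.002,-0.006,0,0,0,0.1,-1,-0.002,-0.008,0,0,0,0.11,-1,-0.002,-0.008,0,0,0,0.11,-1]'

```text
clock: 10.28
position: [0.5958, 0.0035, 0.0303]
tool_rot: [3.141, 0.001, 0.226]
contact_force: [-0.4, -1.0, 0.3]
finger_gap: 0.0001
```

Request:
servo_tool --rows '[0,-0.001,0,0,0,0,-1,0,-0.002,0,0,0,0,-1,0,-0.003,0,0,0,0,-1,0,-0.003,0,0,0,0,-1]'

```text
clock: 10.62
position: [0.5956, 0.0048, 0.0302]
tool_rot: [3.141, 0.001, 0.225]
contact_force: [-1.0, -3.0, -0.3]
finger_gap: 0.0
```

Request:
servo_tool --rows '[0,-0.001,0,0,0,0,-1,0,-0.002,0,0,0,0,-1,0,-0.002,0,0,0,0,-1]'

```text
clock: 10.87
position: [0.5956, 0.0049, 0.0302]
tool_rot: [3.139, 0.001, 0.225]
contact_force: [-0.4, -6.5, 1.0]
finger_gap: -0.0003
```

Request:
servo_tool --rows '[0,-0.001,0,0,0,0,-1,0,-0.002,0,0,0,0,-1,0,-0.002,0,0,0,0,-1]'

```text
clock: 11.12
position: [0.5956, 0.005, 0.0303]
tool_rot: [3.138, 0.001, 0.226]
contact_force: [-1.0, -11.2, -0.5]
finger_gap: 0.0002
```

Same sign of the stop: position fixed, force up to 11 N. Backing off and clearing the view.

Request:
servo_tool --rows '[0,0.02,0,0,0,0,-1,0,0.05,0,0,0,0,-1,0,0.06,0,0,0,0,-1,0,0.06,-0.08,0,0,0,-1,0,0.06,-0.16,0,0,0,-1,0,0.06,-0.24,0,0,0,-1,0,0.06,-0.32,0,0,0,-1,0,0.06,-0.36,0,0,0,-1,0,0.12,-0.4,0,0,0,-1,0,0.2,-0.4,0,0,0,-1,0,0.28,-0.4,0,0,0,-1,0,0.36,-0.4,0,0,0,-1,0,0.44,-0.4,0,0,0,-1,0,0.5,-0.4,0,0,0,-1,0,0.5,-0.4,0,0,0,-1]'

```text
clock: 12.37
position: [0.6523, -0.2439, 0.2303]
tool_rot: [3.137, -0.0, 0.219]
contact_force: [0.1, 0.2, 0.2]
finger_gap: -0.0002
```

```bash
python3 - <<'E'
from h import *
s,R=cur();print(s["position"],s["contact_force"])
from plant import ctrl
for n,b in(("scene",(150,270,260,420)),("top",(160,310,220,380))):
  f=ctrl.grab_frame(n)["frame"][:,:,::-1].copy()
  cv2.imwrite(f"pics/{n}11r.png",f);cv2.imwrite(f"pics/{n}11.png",cv2.resize(f[b[0]:b[1],b[2]:b[3]],None,fx=4,fy=4,interpolation=cv2.INTER_CUBIC))
E
```

```text
[ 0.65230265 -0.24391637  0.23026474] [0.05183684 0.16367892 0.20509353]
```

View pics/scene11.png

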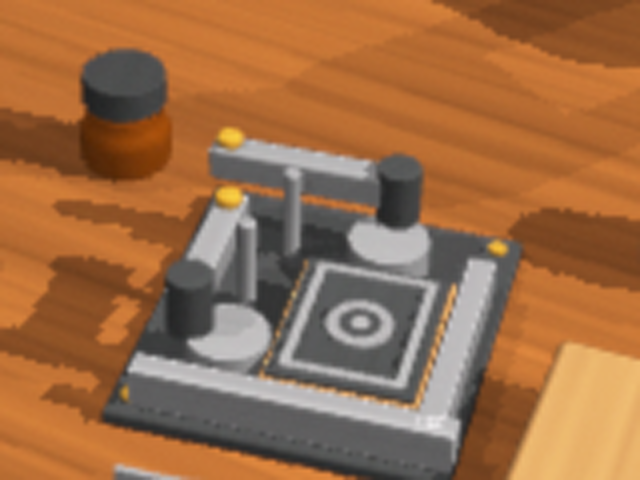

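View pics/top11.png

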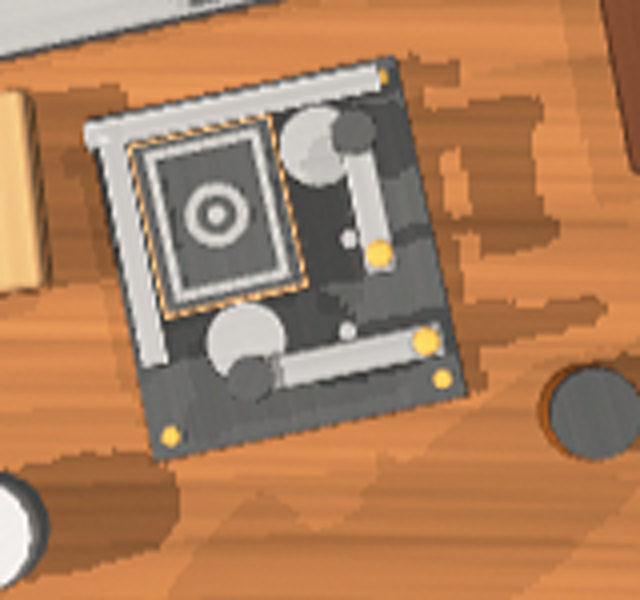

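Both arms lie along the tray edges against their pins and the block sits in the wall corner. A numeric check follows.

```bash
python3 - <<'E'
from h import *
T=lambda x,y:(220+x/4-.375,160+y/4-.375); S=lambda x,y:(260+x/4-.375,150+y/4-.375)
tr=lambda *a:tri(*a)[0]
lc=tr(T(426,341),S(231,137));sc=tr(T(379,253),S(229,196));lp=tr(T(253,377),S(399,166));sp=tr(T(353,132),S(189,277));p1=tr(T(348,331),S(292,175));p2=tr(T(349,239),S(247,224))
d=p2-p1; yaw=np.arctan2(d[1],d[0])-np.arctan2(-9,39)
# long-edge yaw from screws
a=plane("top",T(171,436),.008);b=plane("top",T(442,379),.008); yaw2=np.arctan2(a[0]-b[0],a[1]-b[1])*-1
print("yaw",yaw,-yaw2)
d=lc-lp; al=np.arctan2(d[1],d[0])+np.pi; d=sc-sp; as_=np.arctan2(d[1],d[0])
for y in(yaw,.22): print("long q",al-y+.08,"short q",y-np.pi/2+.08-as_)
bc=tr(T(217,214),S(358,323)); print("block centre top",bc)
R=np.array([[np.cos(.22),-np.sin(.22)],[np.sin(.22),np.cos(.22)]])
for nm,p,q in(("p1",p1,(-.059,-.045)),("p2",p2,(-.02,-.054))):
    print(nm, "block in tray", R.T@(bc[:2]-(p[:2]-R@np.array(q))))
# block edge directions (top, z=.031)
P=[plane("top",T(*c),.031)[:2] for c in((128,147),(270,117),(307,287),(168,318))]
e=P[0]-P[3];print("block yaw",np.arctan2(e[1],e[0])); e=P[1]-P[2];print(np.arctan2(e[1],e[0])); e=P[0]-P[1];print(np.arctan2(-e[0],e[1]))
W=plane("top",T(90,130),.028)[:2]
# wall inner edges at top z=.028: side wall pts, end wall pts
sw=[plane("top",T(*c),.028)[:2] for c in((128,160),(167,362))]; e=sw[0]-sw[1];print("side wall yaw",np.arctan2(e[1],e[0]))
ew=[plane("top",T(*c),.028)[:2] for c in((140,140),(380,90))]; e=ew[0]-ew[1];print("end wall",np.arctan2(-e[0],e[1]))
E
```

```text
yaw 0.22837014780520712 -0.21997369204447692
long q 1.6411905689433837 short q 1.6597993826644988
long q 1.6495607167485908 short q 1.6514292348592916
block centre top [0.60190348 0.09395706 0.03072439]
p1 block in tray [0.00404212 0.00152744]
p2 block in tray [0.00418822 0.00115184]
block yaw 0.25434759718279504
0.23182490587806573
0.22446503718877256
side wall yaw 0.2158271605465537
end wall 0.22167880661034167
```

```bash
python3 - <<'E'
import cv2
a=cv2.imread("pics/top11r.png")[180:250,235:315];b=cv2.imread("pics/top0.png")[180:250,235:315]
cv2.imwrite("pics/zz.png",cv2.resize(a,None,fx=8,fy=8,interpolation=cv2.INTER_NEAREST))
a=cv2.imread("pics/scene11r.png")[195:270,285:395]
cv2.imwrite("pics/zs.png",cv2.resize(a,None,fx=7,fy=7,interpolation=cv2.INTER_NEAREST))
E
```

```text
(no output)
```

View pics/zz.png

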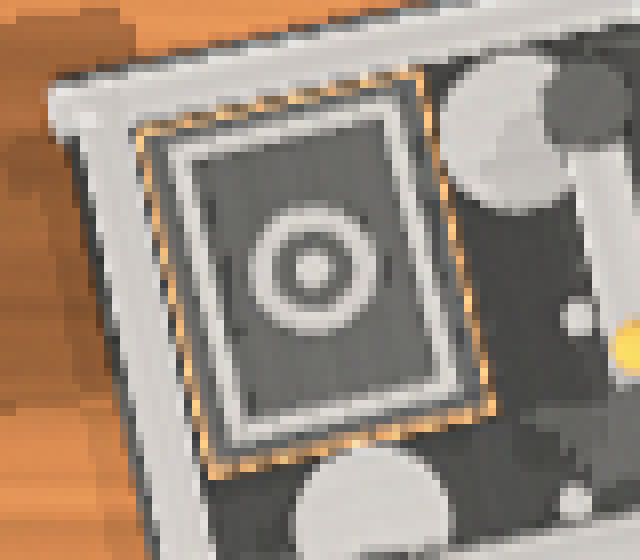

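View pics/zs.png

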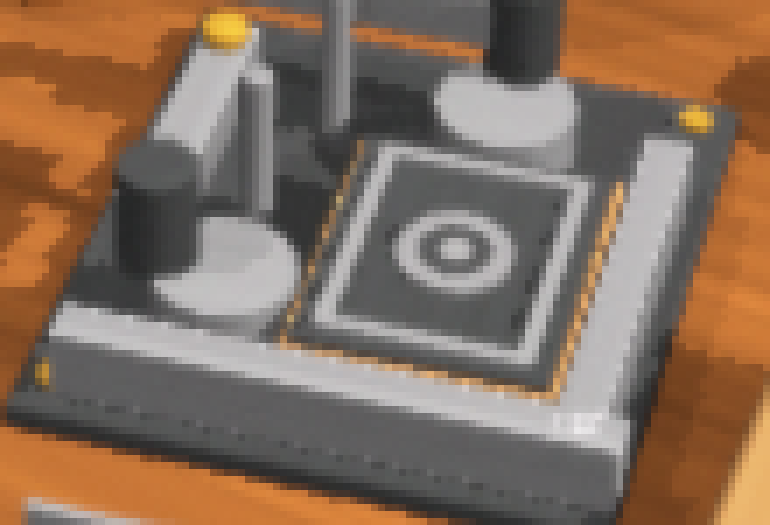

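```bash
python3 - <<'E'
from plant import ctrl
print(ctrl.hand_in(), ctrl.state()["clock"])
E
```

```text
the job is handed in; nothing more can be done
the job is handed in; nothing more can be done
```

Both levers are closed against their stops, the long one first and then the short one, and the job is handed in at about 12.5 s on the clock. With the gripper shut, I pushed each arm with the back of one finger until its position stopped changing and the force rose to about 11 N. I then backed off and moved the gripper clear.

- **Levers:** the last two-view check gave about 1.65 rad for the long lever and 1.65 rad for the short one. Both arms lie against their pins.
- **Block:** it looks flush in the corner in both pictures. Its centre measured (4.1, 1.3) mm in the tray frame against the expected seat at (4.4, 2.4). The 1.1 mm difference in y is within the stated 2 mm calibration.
- **Block angle, slight disagreement:** its edges read 0.224 to 0.254 rad against the walls' 0.216 to 0.222. I put that down to picking corners by hand from coarse pixels.
- **Things round the tray:** I compared only the jar's position before and after, and it had not moved. The planer, tin and brush look in place in the final picture but were not measured, and I did not check the spacer and stick closely. None of the readings I took showed an unexpected contact force.

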